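# Slide the stirrer under the pH electrode and lower the electrode

### The job

Get the pH station ready: with the fingertips, push the magnetic stirrer, with the beaker riding on it, along the bench until its back edge sits squarely against the foot of the electrode stand and the beaker is centred under the electrode, then push the electrode arm all the way down onto its stop so that the electrode hangs inside the beaker. Only push, never lift the stirrer or the beaker or shift the beaker on the plate; keep off the beaker and the electrode, which are glass, and leave the three bottles as they stand.

Things in the scene. Friction and masses are not known exactly. Their poses are not given: they have to be found in the camera images.
- stirrer: dark grey magnetic stirrer, loose, 0.6 to 0.95 kg, 170 (its x) x 150 (y) mm, 50 mm high to the top of its round white plate. Upright walls from 5 to 46 mm above the bench, rubber feet, slides at 4 to 10 N. Origin on the bench below the plate's middle; x points to its back edge, 75 mm from the origin; front edge (black touch strip on top) at x = -95 mm, sides at y = +-75 mm
- beaker: glass beaker, 60 mm outer diameter, 80 mm tall, 2.5 mm wall, about 90 g, standing loose in the middle of the stirrer's plate (its rim 130 mm above the bench). Origin at the centre of its underside
- stand: electrode stand, fixed. Origin: bench point below the electrode; x towards the rod. Grey foot 18 mm high, 190 mm wide (y), from x = 75 to 190 mm; its straight front edge at x = 75 mm is what the stirrer's back edge goes against, so the stirrer is home when its origin and axes match the stand's. Steel rod, 12 mm thick, at x = 125 mm, 336 mm high, with a stop collar under the head
- electrode_head (a joint): how far the sliding head with its arm has been pushed down the rod, m: 0 = top, 0.090 = fully down on the stop collar. It is stiff (about 7 N, friction) and stays where it is left
- press_spot (a point): flat top of the white electrode arm, where it is pushed down: on its centre line, 50 mm from the electrode's axis, 75 mm from the rod. Arm 30 mm wide, 18 mm thick, top 283 mm above the bench at joint 0. The clamp block begins 55 mm away towards the rod, 32 mm higher than the arm; the red electrode cap begins 41 mm away on the other side, 26 mm higher
- electrode_tip (a point): glass pH electrode, 12 mm thick, hanging upright from the end of the arm and moving with it. This point is its lower tip, 105 mm below the arm's underside: 160 mm above the bench at joint 0, 70 mm when fully down. The round end of the arm around it is 38 mm across
- bottle_a: sample bottle with white cap, 56 mm across, 106 mm tall, a bystander; origin at the centre of its underside
- bottle_b: sample bottle with white cap, 56 mm across, 106 mm tall, a bystander; origin at the centre of its underside
- wash_bottle: white wash bottle with red cap and bent spout, 62 mm across, 161 mm tall, a bystander; origin at the centre of its underside
Things that resemble listed ones, but are neither listed nor needed, are in the scene too. Several things look just like the stirrer: the one meant starts nearest to the robot's base. Leave any green look-alike of the beaker alone.

How it is judged (in metres and radians):
On the way, in this order (a step that is already met when the one before it is completed fails the run):
1. the stirrer stands squarely against the stand's foot, under the raised electrode (x of stirrer in the frame of stand above -0.005 m and y of stirrer in the frame of stand between -0.012 and 0.012 m and angle between the x axis of stirrer and the x axis of stand, either way round below 0.06 rad and value of joint electrode_head below 0.02 m), for 0.2 s.
2. the electrode arm is fully down, the stirrer still home (x of stirrer in the frame of stand above -0.005 m and y of stirrer in the frame of stand between -0.012 and 0.012 m and angle between the x axis of stirrer and the x axis of stand, either way round below 0.06 rad and value of joint electrode_head above 0.086 m), for 0.2 s.
At the end, for the whole second after the job is handed in: stirrer within 5 mm of the foot, 12 mm sideways and 0.06 rad of straight, flat on the bench; arm within 4 mm of fully down; electrode tip inside the beaker, under 40 mm above its underside and within 17 mm of its axis; beaker upright on the plate; all at rest (all of step 2 and horizontal distance between beaker and electrode_tip below 0.017 m and z of electrode_tip in the frame of beaker below 0.04 m and height (world z) of stirrer below 0.004 m and z of beaker in the frame of stirrer below 0.054 m and angle between beaker's own z axis and vertical below 0.08 rad and linear speed of each of stirrer, beaker below 0.01 m/s); the robot touches nothing.
It fails at once if the stirrer is lifted or tipped (height (world z) of stirrer above 0.008 m or angle between stirrer's own z axis and vertical above 0.08 rad).
It fails at once if the beaker is lifted, tipped or shifted on the stirrer (z of beaker in the frame of stirrer above 0.058 m or angle between beaker's own z axis and vertical above 0.12 rad or horizontal distance between beaker and stirrer above 0.014 m).
It fails at once if the robot presses on the glass beaker or electrode (contact force between any of the fingers, the arm and beaker above 2 N or contact force between any of the fingers, the arm and electrode_glass above 2 N).
It fails at once if the electrode strikes the beaker (contact force between electrode_glass and beaker above 1.5 N).
It fails at once if a bottle is moved or tipped (distance of any of bottle_a, bottle_b, wash_bottle from where it was at the start of the episode above 0.012 m or angle between any of bottle_a, bottle_b, wash_bottle's own z axis and vertical above 0.15 rad).
It also fails if it takes over 70 s, if anything falls off the work surface, if the arm or the gripper's body presses on something with over 40 N, if the wrist force passes 120 N, or if a joint passes its speed limit or range.

### The arm

A 7-joint arm with a two-finger parallel gripper is mounted at the origin on the work surface. World frame = base frame: x ahead of the robot, y to its left, z up, the work surface at z = 0. Lengths are in mm, angles in rad, forces in N, time in s.
With the tool pointing down it reaches from about 350 to 900 mm from the base axis. Payload 19.9 kg.
Tool frame: the origin (TCP) lies on the mounting face of the last link; the fingertips stand 173 mm ahead of it and the grasp point (between the pads) lies 155 mm ahead of it; z points along the fingers, y is the direction in which the jaws open and shut (so a half turn about z gives the same grasp; the last joint's range is limited). The gripper opens to 85 mm and grips with 20 to 120 N. Pads are 22 mm wide; open, the fingers measure 114 mm over their backs; the gripper's body (76 mm by 85 mm) begins 54 mm behind the grasp point. The pads swing forward as they close: fully open they stand 13 mm farther back than shut.
Start: joints at [-1.313, 0.417, -0.01, 1.614, 0.005, 1.111, -0.053], TCP at [183.97, 597.305, 404.66] pointing down, gripper open.
Joint ranges: [-2.81, 2.81], [-0.39, 2.02], [-1.27, 1.25], [0.06, 2.57], [-1.19, 4.33], [0.19, 2], [-2.82, 2.82]. Speed limits (rad/s): [1.89, 1.89, 2.39, 2.39, 3.01, 3.01, 3.01].

### API

Orientations are given as a unit quaternion [x, y, z, w].
In Python, from workcell import arm, optics gives the robot as it stands.
- The arm moves only by the shell command python3 -m pendant 'ROWS' [FORCE]. ROWS is JSON, a list of rows, each a list of 7 numbers: the turn, a rotation vector about the tool's x, y, z in degrees, then the shift along the tool's x, y, z in m, then the opening in per cent of the stroke, from 0 (shut) to 100 (fully open). A call has 1 to 8 rows; each row is the pose to reach, as a shift and turn from the pose commanded when the call began, along the tool's axes at that moment; what a row does not reach only later rows make up. A row lasts 1/10 s, in which the tool goes at most 50 mm and 8.59 degrees, less where a joint would pass 70% of its speed; a pose out of reach is approached as far as the arm can. A call with a gripper value outside its range is refused whole. The fingers move at their own pace and stop on an object; FORCE is the grip in N (left out, the last holds). Time passes only in rows, so rows that repeat a pose let the fingers close. It gives the time, the measured TCP pose, the force and the opening at its end, in the units of the state.
- arm.get_state(): the state, without advancing time (a new reading comes with each control period).
- optics.snapshot(name): name is "side" or "top" or "wrist"; returns a dict with "pixels" (420x560x3 uint8, red, green, blue), "camera_matrix" (3x3 intrinsics, pixels), "k1" (the pictures are not rectified: a ray, as slopes to the right and down, at radius r is drawn at 1 + k1 r^2 times it, then the intrinsics apply), "R" (3x3) and "t" (3): a world point X has camera coordinates R X + t; the wrist camera has in their place "tool_from_camera" (4x4, takes a point from camera to tool coordinates, whose origin is the TCP and whose axes are the flange's). Camera axes: x right, y down, z forward; pixel columns grow to the right and rows downward; lengths in mm; the calibration is good to about 2 mm. A picture is of the moment at which its call begins: read the wrist's pose just before it. There is no depth.
- arm.hand_in(): hands the job in, once; it reports no verdict.
The state is a dict: "time": time; "joint_positions": joint angles; "dq": joint speeds; "tau": joint torques, N m; "eef_pos": TCP position; "tcp_rot": TCP orientation; "contact_force": force on the tool from outside, world axes, zero at the start; "wrist_torque": the same for the moment, N m; "width": finger opening in mm.
Only numpy, scipy, OpenCV 4.12 (cv2) and the standard library are available. Lean on these libraries where they do the work, as an engineer would, in place of code of your own. Each camera call takes 0.05 s, during which the arm holds its last target. There are 200 camera calls.

## Working session

There is one attempt and no reset: what is moved stays moved. The work goes in short steps, Python scripts to look and compute and a shell command to move; the robot and the scene stay as the last step left them, time stands still between calls to the robot, and variables do not carry over. Pictures are saved under pics/ and viewed, on a budget of 10 in all, crops included, one or two more only if the job needs it, and the job is handed in when it is done.

```bash
ls; mkdir -p pics; cat > h.py <<'E'
import numpy as np, cv2, json
from workcell import arm, optics
from scipy.spatial.transform import Rotation as Ro
def snap(name, save=None):
    st=arm.get_state(); s=optics.snapshot(name)
    if name=="wrist":
        T=np.array(s["tool_from_camera"]); Rt=Ro.from_quat(st["tcp_rot"]).as_matrix(); p=np.array(st["eef_pos"])
        Rc=Rt@T[:3,:3]; c=Rt@T[:3,3]+p
        s["R"]=Rc.T; s["t"]=-Rc.T@c
    s={k:(np.array(v) if k!="k1" else v) for k,v in s.items()}
    if save: cv2.imwrite("pics/"+save+".png", s["pixels"][:,:,::-1])
    np.savez("last_"+name+".npz",**s); return s
def load(name):
    return dict(np.load("last_"+name+".npz"))
def ray(s,uv):
    K=s["camera_matrix"]; k1=float(s["k1"])
    d=np.array([(uv[0]-K[0,2])/K[0,0],(uv[1]-K[1,2])/K[1,1]]); u=d.copy()
    for _ in range(30): u=d/(1+k1*(u@u))
    R=s["R"]; c=-R.T@s["t"]; return c, R.T@np.array([u[0],u[1],1.])
def onz(s,uv,z):
    c,d=ray(s,uv); return c+d*(z-c[2])/d[2]
def proj(s,X):
    x=s["R"]@np.array(X,float)+s["t"]; u=x[:2]/x[2]; u=u*(1+float(s["k1"])*(u@u)); K=s["camera_matrix"]
    return np.array([K[0,0]*u[0]+K[0,2],K[1,1]*u[1]+K[1,2]])
E
python3 - <<'E'
from h import *
st=arm.get_state(); print(st)
print(Ro.from_quat(st["tcp_rot"]).as_matrix().round(3))
a=snap("top","top1"); b=snap("side","side1")
for s in(a,b): print((-s["R"].T@s["t"]).round(),s["R"][2].round(2),s["camera_matrix"][0,0],s["k1"])
E
```

```text
pics
{'time': 0.0, 'joint_positions': array([-1.3135022 ,  0.41797622, -0.01032454,  1.61419506,  0.00471112,
        1.11071885, -0.05300248]), 'dq': array([ 6.08382293e-05,  7.31282727e-04, -4.32238744e-05, -5.65101797e-04,
       -4.76014061e-04, -1.81091653e-03,  1.04419612e-03]), 'tau': array([-1.70130610e-03, -8.64464879e+01,  6.77694753e-01, -4.34887683e+01,
        1.91746722e-02,  7.69344682e-03,  2.64014722e-05]), 'eef_pos': array([183.92318426, 597.17303127, 404.04986238]), 'tcp_rot': array([ 1.48826834e-01,  9.88863068e-01, -6.35049861e-04, -4.74371656e-05]), 'contact_force': array([ 0.22790926, -0.14934556,  0.55255066]), 'wrist_torque': array([0.0105826 , 0.04650452, 0.00777912]), 'width': 85.43353030597929}
[[-0.956  0.294 -0.   ]
 [ 0.294  0.956 -0.001]
 [-0.    -0.001 -1.   ]]
[ 493.  -22. 1150.] [ 0.07  0.04 -1.  ] 386.00918311164384 -0.08449846407124205
[ 308. -955.  766.] [ 0.22  0.83 -0.51] 407.7774060930821 0.00629043892364759
```

View pics/top1.png

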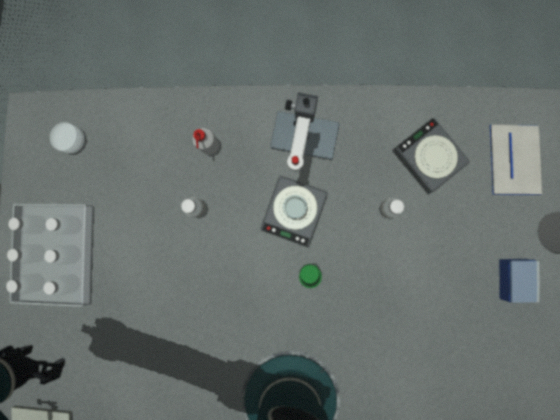

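View pics/side1.png

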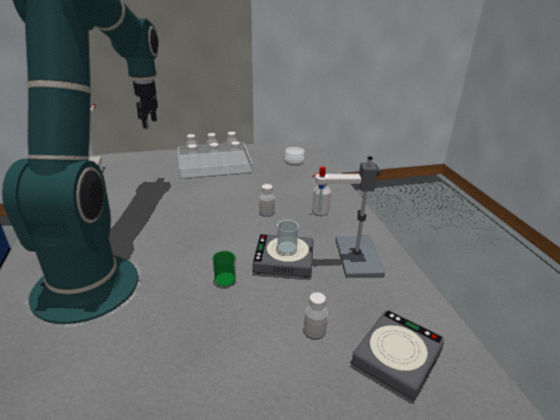

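The top view shows the target stirrer at about (295,210), with the beaker at (296,207). The foot is at (305,135), the arm from (303,125) to (295,160), and the bottles at (192,207), (393,208) and (203,138). The green decoy is at (310,275). The side view agrees. Next I'll enlarge the area around the stirrer and foot.

```bash
python3 - <<'E'
from h import *
s=load("top"); im=s["pixels"]
c=im[80:260,230:370,::-1]; cv2.imwrite("pics/crop1.png",cv2.resize(c,None,fx=4.2,fy=3.3,interpolation=cv2.INTER_CUBIC))
hsv=cv2.cvtColor(im,cv2.COLOR_RGB2HSV)
for p in [(135,285),(145,320),(187,305),(230,275),(207,297),(200,310),(250,300),(240,290)]: print(p,im[p],hsv[p])
E
```

```text
(135, 285) [110 121 127] [101  34 127]
(145, 320) [112 124 129] [ 99  34 129]
(187, 305) [123 127 124] [ 68   8 127]
(230, 275) [120 121 121] [ 90   2 121]
(207, 297) [171 190 183] [ 79  25 190]
(200, 310) [213 220 207] [ 46  15 220]
(250, 300) [112 121 119] [ 83  19 121]
(240, 290) [68 74 70] [70 21 74]
```

View pics/crop1.png

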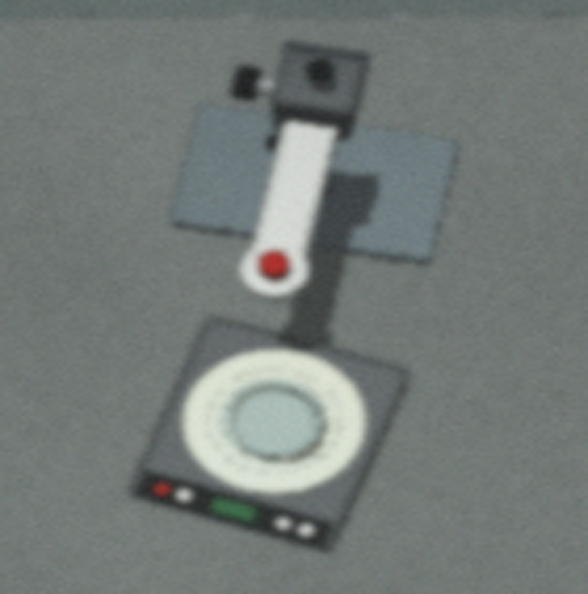

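The enlarged crop (u = 230+x/4.2, v = 80+y/3.3) gives these corners:
- **Foot:** front (172,225) and (430,263), back (200,103) and (457,140).
- **Stirrer top:** (135,492), (330,548), (408,372) and (208,318).
- **Red cap:** (273,265).

```bash
python3 - <<'E'
from h import *
s=load("top"); f=lambda x,y:(230+x/4.2,80+y/3.3)
F=[onz(s,f(*p),18)[:2] for p in [(172,225),(430,263),(457,140),(200,103)]]
S=[onz(s,f(*p),46)[:2] for p in [(135,492),(330,548),(408,372),(208,318)]]
for n,q in(("foot",F),("stir",S)):
    q=np.array(q); print(n,q.round(1).tolist()); 
    print(" lens",[round(np.linalg.norm(q[i]-q[(i+1)%4])) for i in range(4)])
    dy=q[0]-q[1]+q[3]-q[2]; print(" yaw from y-edges",np.degrees(np.arctan2(-dy[0],dy[1])), "from x-edges",np.degrees(np.arctan2(*( (q[3]-q[0]+q[2]-q[1])[::-1]))))
print("cap", onz(s,f(273,265),309+0))
im=s["pixels"]; m=((im.min(2)>195)).astype(np.uint8); n,l,st,c=cv2.connectedComponentsWithStats(m)
for i in range(1,n):
    if st[i,4]>40: print(c[i].round(1),st[i])
ys,xs=np.nonzero(m[170:240,260:330]); h=cv2.convexHull(np.c_[xs+260,ys+170].astype(np.float32)); e=cv2.fitEllipse(h); print("plate",e,onz(s,e[0],50))
for nme,p in dict(a=(192,207),b=(393,208)).items(): print(nme,onz(s,p,50))
print('wash cap',onz(s,(200,136),155)); print('green',onz(s,(310,275),50))
E
```

```text
foot [[744.0, 61.4], [709.4, -121.1], [822.3, -140.7], [857.2, 42.6]]
 lens [186, 115, 187, 115]
 yaw from y-edges -10.744652611226773 from x-edges -9.673271163145944
stir [[502.7, 82.3], [455.4, -50.7], [608.1, -103.4], [655.1, 33.7]]
 lens [141, 162, 145, 160]
 yaw from y-edges -19.237272084255743 from x-edges -18.362869145688855
cap [652.2478481  -13.43111835 309.        ]
[299.  139.9] [288 118  20  50 400]
[294.3 207. ] [275 187  41  41 770]
[187.5 205.6] [183 200  11  12  93]
[396.5 206.1] [391 201  12  11  98]
[ 50.8 224. ] [ 47 220   8   9  41]
[ 49.5 255.8] [ 46 252   8   9  44]
[ 48.6 287.9] [ 45 284   8   9  42]
plate ((294.78729248046875, 207.2748565673828), (40.8828239440918, 41.18446731567383), 121.54742431640625) [565.59466277 -10.87636515  50.        ]
a [564.88914569 286.872922    50.        ]
b [ 564.92919953 -290.59759131   50.        ]
wash cap [747.3395302  240.90235162 155.        ]
green [373.95777953 -55.04107181  50.        ]
```

```bash
cat >> h.py <<'E'
def go(x,y,z,yaw=None,st=None):
    "shift (m) in tool axes and tool-z turn (deg) to put the fingertips at x,y,z; yaw = wanted heading of tool y"
    st=st or arm.get_state(); R=Ro.from_quat(st["tcp_rot"]).as_matrix()
    d=R.T@(np.array([x,y,z+173])-st["eef_pos"])/1000
    cur=np.degrees(np.arctan2(R[1,1],R[0,1])); print("tool y heading",cur.round(2),"shift",d.round(4),"turn z",None if yaw is None else round(cur-yaw,2))
E
python3 - <<'E'
from h import *
go(571,-134,231,71.2)
w=optics.snapshot("wrist"); print(np.array(w["tool_from_camera"]).round(2))
E
```

```text
tool y heading 72.88 shift [-0.5852 -0.5848  0.0008] turn z 1.68
[[ 0.   -0.96 -0.28 71.52]
 [ 1.    0.   -0.    1.25]
 [ 0.   -0.28  0.96 30.52]
 [ 0.    0.    0.    1.  ]]
```

```bash
M="python3 -m pendant"
$M '[[0,0,0,-0.585,-0.585,0.001,0],[0,0,0,-0.585,-0.585,0.001,0],[0,0,0,-0.585,-0.585,0.001,0],[0,0,0,-0.585,-0.585,0.001,0],[0,0,0,-0.585,-0.585,0.001,0],[0,0,0,-0.585,-0.585,0.001,0],[0,0,0,-0.585,-0.585,0.001,0],[0,0,0,-0.585,-0.585,0.001,0]]'
python3 -c "
from h import *
go(571,-134,231,71.2)"
```

```text
time: 0.95
eef_pos: [371.5, 241.7, 404.3]
tcp_rot: [0.149, 0.989, 0.0, 0.0]
contact_force: [1.3, 1.3, 0.5]
width: -0.0
tool y heading 72.89 shift [-3.013e-01 -3.004e-01  2.000e-04] turn z 1.69
```

```bash
M="python3 -m pendant"
$M '[[0,0,0,-0.301,-0.300,0,0],[0,0,0,-0.301,-0.300,0,0],[0,0,0,-0.301,-0.300,0,0],[0,0,0,-0.301,-0.300,0,0],[0,0,0,-0.301,-0.300,0,0],[0,0,0,-0.301,-0.300,0,0],[0,0,0,-0.301,-0.300,0,0],[0,0,0,-0.301,-0.300,0,0]]'
$M '[[0,0,0,0,0,0,0],[0,0,0,0,0,0,0]]'
python3 -c "
from h import *
go(571,-134,231,71.2); go(571,-134,25)"
```

```text
time: 1.75
eef_pos: [559.3, -111.3, 404.2]
tcp_rot: [0.149, 0.989, 0.0, 0.0]
contact_force: [0.9, 1.2, 0.3]
width: 0.2
time: 1.95
eef_pos: [558.7, -110.5, 403.7]
tcp_rot: [0.15, 0.989, -0.0, -0.0]
contact_force: [-0.7, 0.7, 0.1]
width: 0.3
tool y heading 72.76 shift [-0.0187 -0.0188 -0.0003] turn z 1.56
tool y heading 72.76 shift [-0.0189 -0.0186  0.2057] turn z None
```

```bash
M="python3 -m pendant"
$M '[[0,0,1.6,-0.019,-0.019,0,0],[0,0,1.6,-0.019,-0.019,0,0],[0,0,1.6,-0.019,-0.019,0,0],[0,0,1.6,-0.019,-0.019,0,0]]'
python3 -c "
from h import *
go(571,-134,25); snap('wrist','w1')"
```

```text
time: 2.35
eef_pos: [571.0, -132.0, 404.2]
tcp_rot: [0.162, 0.987, 0.0, -0.0]
contact_force: [-0.1, 0.2, -0.6]
width: -0.1
tool y heading 71.38 shift [-0.0006 -0.002   0.2062] turn z None
```

View pics/w1.png

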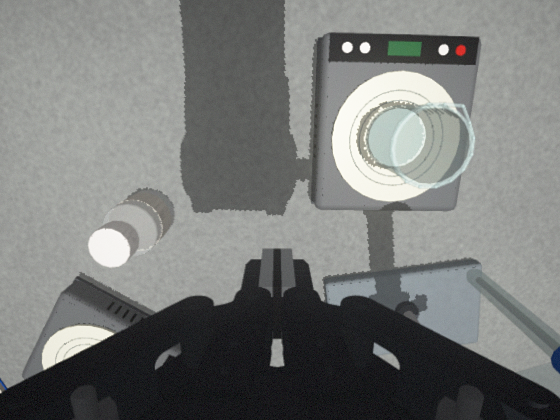

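The wrist view shows these features:
- **Plate:** about (400,136).
- **Stirrer top:** front edge (330,36)–(478,38), back edge (318,210)–(463,211).
- **Foot:** front edge (325,277)–(480,260).
- **Bottle b:** at (110,245), and the second stirrer is at lower left.

```bash
python3 - <<'E'
from h import *
s=load("wrist"); im=s["pixels"]
m=((im[...,0]>175)&(im.min(2)>165)).astype(np.uint8); m[:70]=0; m[:, :325]=0; m[215:]=0
# plate's left part & whole hull
n,l,st,c=cv2.connectedComponentsWithStats(m); i=1+st[1:,4].argmax(); ys,xs=np.nonzero(l==i); print(st[i])
h=cv2.convexHull(np.c_[xs,ys].astype(np.float32)); e=cv2.fitEllipse(h); print(e, onz(s,e[0],50))
P=lambda L,z:[onz(s,p,z)[:2].round(1).tolist() for p in L]
F=P([(325,277),(480,260)],18); B=P([(318,210),(463,211)],46); G=P([(330,36),(478,38)],46)
for n,q in(("foot",F),("back",B),("front",G)):
    d=np.subtract(q[1],q[0]); print(n,q,"yaw",np.degrees(np.arctan2(-d[0],d[1])), np.linalg.norm(d))
print("beaker base", onz(s,(396,136),52))
E
```

```text
[ 332   70  143  132 6982]
((401.53472900390625, 136.7671356201172), (129.6000518798828, 143.00234985351562), 79.17222595214844) [566.5070518   -2.91112133  50.        ]
foot [[704.3, -115.0], [742.7, 65.5]] yaw -12.01018612181507 184.53945377615054
back [[612.6, -99.9], [661.9, 43.1]] yaw -19.021901569070828 151.2596773763583
front [[459.5, -42.6], [502.4, 85.8]] yaw -18.47510002834187 135.3771398722842
beaker base [563.74850431  -8.44763271  52.        ]
```

```bash
M="python3 -m pendant"
$M '[[0,0,0,0,-0.002,0.05,0],[0,0,0,0,-0.002,0.1,0],[0,0,0,0,-0.002,0.15,0],[0,0,0,0,-0.002,0.18,0],[0,0,0,0,-0.002,0.2,0],[0,0,0,0,-0.002,0.206,0],[0,0,0,0,-0.002,0.206,0]]'
$M '[[0,0,0,0,0.003,0,0],[0,0,0,0,0.006,0,0],[0,0,0,0,0.009,0,0],[0,0,0,0,0.011,0,0],[0,0,0,0,0.013,0,0],[0,0,0,0,0.015,0,0],[0,0,0,0,0.017,0,0]]'
$M '[[0,0,0,0,0.002,0,0],[0,0,0,0,0.004,0,0],[0,0,0,0,0.006,0,0],[0,0,0,0,0.008,0,0]]'
$M '[[0,0,0,0,0.002,0,0],[0,0,0,0,0.004,0,0],[0,0,0,0,0.006,0,0]]'
```

```text
time: 3.1
eef_pos: [570.5, -134.7, 198.2]
tcp_rot: [0.162, 0.987, 0.0, -0.0]
contact_force: [0.5, -0.0, 0.6]
width: 0.5
time: 3.8
eef_pos: [576.1, -119.0, 198.3]
tcp_rot: [0.163, 0.987, -0.0, 0.0]
contact_force: [0.4, 0.4, -0.4]
width: -0.4
time: 4.2
eef_pos: [578.7, -111.4, 198.2]
tcp_rot: [0.163, 0.987, -0.0, 0.0]
contact_force: [-0.1, 0.2, -0.5]
width: 0.0
time: 4.5
eef_pos: [580.5, -106.4, 198.3]
tcp_rot: [0.163, 0.987, -0.001, 0.0]
contact_force: [0.4, -5.9, -0.6]
width: -0.1
```

```bash
M="python3 -m pendant"
$M '[[0,0,0,0,0.002,0,0],[0,0,0,0,0.004,0,0],[0,0,0,0,0.006,0,0],[0,0,0,0,0.008,0,0],[0,0,0,0,0.01,0,0],[0,0,0,0,0.012,0,0],[0,0,0,0,0.012,0,0]]'
$M '[[0,0,0,0,-0.01,0,0],[0,0,0,0,-0.04,0,0],[0,0,0,0,-0.05,-0.05,0],[0,0,0,0,-0.05,-0.1,0],[0,0,0,0,-0.05,-0.15,0],[0,0,0,0,-0.05,-0.2,0],[0,0,0,0,-0.05,-0.2,0]]'
python3 - <<'E'
from h import *
s=snap('top'); c=s["pixels"][80:260,230:370,::-1]; cv2.imwrite("pics/crop2.png",cv2.resize(c,None,fx=4.2,fy=3.3,interpolation=cv2.INTER_CUBIC))
E
```

```text
time: 5.2
eef_pos: [584.4, -94.9, 198.3]
tcp_rot: [0.163, 0.987, -0.0, 0.0]
contact_force: [0.0, -4.4, 0.9]
width: 0.1
time: 5.9
eef_pos: [568.8, -143.1, 404.7]
tcp_rot: [0.163, 0.987, 0.0, 0.004]
contact_force: [0.8, -0.2, -0.6]
width: -0.1
```

View pics/crop2.png

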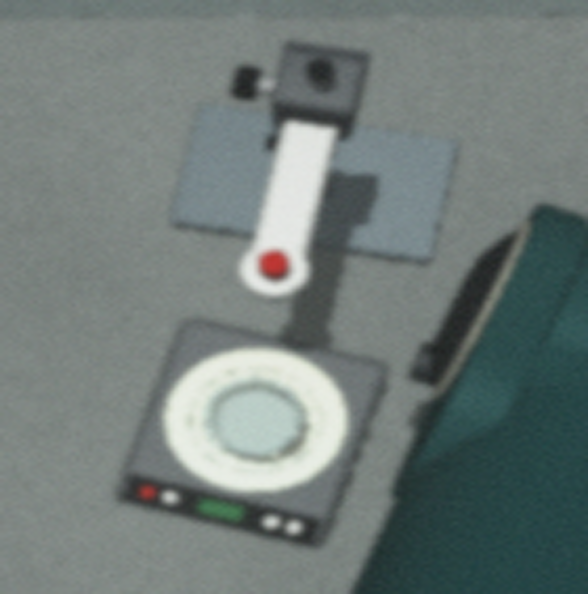

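The stirrer turned and shifted left. Its top corners in the crop are now (122,497), (318,546), (386,366) and (185,322).

```bash
cat > m.py <<'E'
from h import *
def meas(C):
    s=load("top"); f=lambda x,y:(230+x/4.2,80+y/3.3)
    q=np.array([onz(s,f(*p),46)[:2] for p in C]); dy=q[0]-q[1]+q[3]-q[2]
    y1=np.degrees(np.arctan2(-dy[0],dy[1])); y2=np.degrees(np.arctan2(*((q[3]-q[0]+q[2]-q[1])[::-1])))
    im=s["pixels"]; m=(im.min(2)>195).astype(np.uint8); n,l,st,c=cv2.connectedComponentsWithStats(m)
    g=f(*np.mean(C,0)); i=min((k for k in range(1,n) if st[k,4]>300),key=lambda k:np.hypot(*(c[k]-g)))
    ys,xs=np.nonzero(l==i); e=cv2.fitEllipse(cv2.convexHull(np.c_[xs,ys].astype(np.float32))); p=onz(s,e[0],50)[:2]
    yaw=np.radians((y1+y2)/2); ctr=q.mean(0)+10*np.array([np.cos(yaw),np.sin(yaw)])
    a=np.radians(-10.4); A=np.array([[np.cos(a),np.sin(a)],[-np.sin(a),np.cos(a)]])
    print("yaw",y1.round(1),y2.round(1),"plate",p.round(1),"ctr",ctr.round(1),"in stand: plate",(A@(p-[653,-16])).round(1),"ctr",(A@(ctr-[653,-16])).round(1))
E
python3 - <<'E'
from m import *
meas([(122,497),(318,546),(386,366),(185,322)])
E
```

```text
yaw -16.3 -15.8 plate [566.7   1.8] ctr [ 5.647e+02 -3.000e-01] in stand: plate [-88.1   1.9] ctr [-89.7  -0.5]
```

```bash
python3 -c "
from h import *
go(436,25,231,79.6)"
```

```text
tool y heading 71.27 shift [ 0.1792  0.1162 -0.0031] turn z -8.33
```

```bash
M="python3 -m pendant"
$M '[[0,0,-4,0.04,0.03,0,100],[0,0,-8.3,0.08,0.06,0,100],[0,0,-8.3,0.12,0.08,0,100],[0,0,-8.3,0.15,0.1,0,100],[0,0,-8.3,0.179,0.116,0,100],[0,0,-8.3,0.179,0.116,0,100],[0,0,-8.3,0.179,0.116,0,100],[0,0,-8.3,0.179,0.116,0,100]]'
python3 -c "
from h import *
go(436,25,16,79.6)"
```

```text
time: 6.75
eef_pos: [436.3, 24.8, 397.9]
tcp_rot: [0.091, 0.996, -0.0, -0.0]
contact_force: [0.1, -0.4, -0.2]
width: 85.4
tool y heading 79.53 shift [0.0003 0.0003 0.2089] turn z -0.07
```

```bash
M="python3 -m pendant"
$M '[[0,0,0,0,0,0.05,100],[0,0,0,0,0,0.1,100],[0,0,0,0,0,0.15,100],[0,0,0,0,0,0.19,100],[0,0,0,0,0,0.208,100],[0,0,0,0,0,0.208,100]]'
$M '[[0,0,0,-0.003,0,0,100],[0,0,0,-0.006,0,0,100],[0,0,0,-0.009,0,0,100],[0,0,0,-0.012,0,0,100],[0,0,0,-0.015,0,0,100],[0,0,0,-0.018,0,0,100],[0,0,0,-0.021,0,0,100],[0,0,0,-0.024,0,0,100]]'
$M '[[0,0,0,-0.003,0,0,100],[0,0,0,-0.006,0,0,100],[0,0,0,-0.009,0,0,100],[0,0,0,-0.012,0,0,100],[0,0,0,-0.015,0,0,100],[0,0,0,-0.018,0,0,100],[0,0,0,-0.021,0,0,100],[0,0,0,-0.024,0,0,100]]'
$M '[[0,0,0,-0.003,0,0,100],[0,0,0,-0.006,0,0,100],[0,0,0,-0.009,0,0,100],[0,0,0,-0.012,0,0,100],[0,0,0,-0.015,0,0,100],[0,0,0,-0.018,0,0,100],[0,0,0,-0.021,0,0,100],[0,0,0,-0.024,0,0,100]]'
python3 - <<'E'
from h import *
s=snap('top'); c=s["pixels"][80:260,230:370,::-1]; cv2.imwrite("pics/crop3.png",cv2.resize(c,None,fx=4.2,fy=3.3,interpolation=cv2.INTER_CUBIC))
E
```

```text
time: 7.35
eef_pos: [435.5, 24.3, 187.8]
tcp_rot: [0.092, 0.996, -0.001, -0.002]
contact_force: [-0.2, -0.2, 0.9]
width: 85.4
time: 8.15
eef_pos: [458.9, 21.1, 190.0]
tcp_rot: [0.091, 0.996, -0.0, -0.002]
contact_force: [-12.3, 0.1, 11.4]
width: 85.5
time: 8.95
eef_pos: [482.0, 16.3, 189.8]
tcp_rot: [0.091, 0.996, -0.0, -0.002]
contact_force: [-12.9, -1.4, 9.2]
width: 85.4
time: 9.75
eef_pos: [505.9, 12.6, 189.7]
tcp_rot: [0.091, 0.996, -0.0, -0.002]
contact_force: [-9.9, 1.7, 3.8]
width: 85.7
```

View pics/crop3.png

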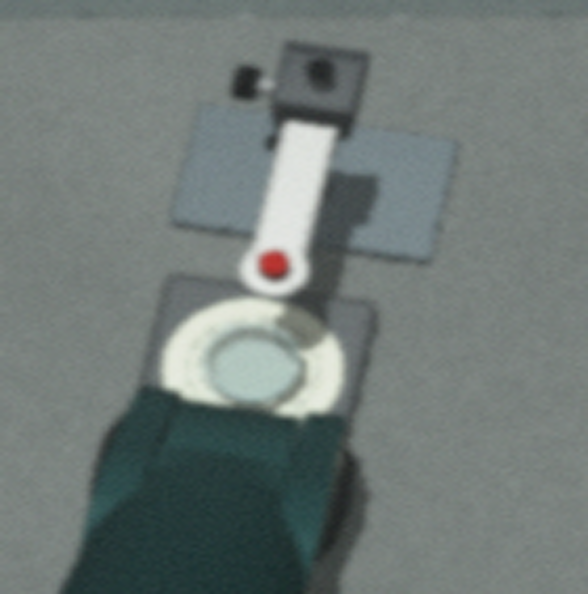

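Stirrer back corners are now at about (170,275) and (375,303), with the plate spanning x 163–346. The fingers hide the front.

```bash
python3 - <<'E'
from m import *
s=load("top"); f=lambda x,y:(230+x/4.2,80+y/3.3)
a,b=[onz(s,f(*p),46)[:2] for p in[(170,275),(375,303)]]
yaw=np.arctan2(-(a-b)[0],(a-b)[1]); o=(a+b)/2-75*np.array([np.cos(yaw),np.sin(yaw)])
t=np.radians(-10.4); A=np.array([[np.cos(t),np.sin(t)],[-np.sin(t),np.cos(t)]])
print(np.degrees(yaw),o,A@(o-[653,-16]), "edge",np.linalg.norm(a-b))
p=onz(s,f(254.5,358),50)[:2]; print(p,A@(p-[653,-16]))
w=snap('wrist','w2'); 
E
```

```text
-9.873924459100685 [606.96701189   2.58352613] [-48.63141607   9.96839046] edge 143.25507045333998
[619.51568101   1.43752598] [-36.08202816  11.10649244]
```

View pics/w2.png

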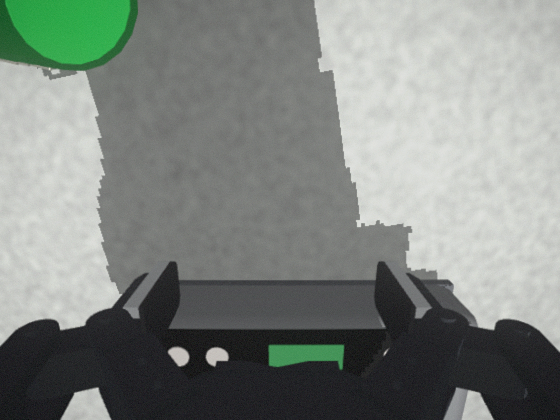

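The stirrer is straight at yaw ≈ -10°, but it sits about 8–10 mm too far left. The wrist view shows it spanning 120–455 between fingers centred on 280. I'll back off and nudge it from the left side.

```bash
M="python3 -m pendant"
$M '[[0,0,0,0.02,0,0,100],[0,0,0,0.04,0,0,100],[0,0,0,0.04,0,-0.05,50],[0,0,0,0.04,0,-0.1,0],[0,0,0,0.04,0.04,-0.15,0],[0,0,0,0.04,0.08,-0.18,0],[0,0,0,0.04,0.115,-0.19,0],[0,0,0,0.04,0.115,-0.19,0]]'
python3 - <<'E'
from h import *
go(642,103,200,79.6); go(642,103,22,79.6)
s=snap('top'); c=s["pixels"][80:260,230:370,::-1]; cv2.imwrite("pics/crop4.png",cv2.resize(c,None,fx=4.2,fy=3.3,interpolation=cv2.INTER_CUBIC))
E
```

```text
time: 10.65
eef_pos: [489.0, 138.4, 382.8]
tcp_rot: [0.087, 0.996, 0.002, 0.002]
contact_force: [0.2, -1.3, -0.4]
width: 0.2
tool y heading 79.97 shift [-0.1568 -0.0082  0.0104] turn z 0.37
tool y heading 79.97 shift [-0.1562 -0.0089  0.1884] turn z 0.37
```

View pics/crop4.png

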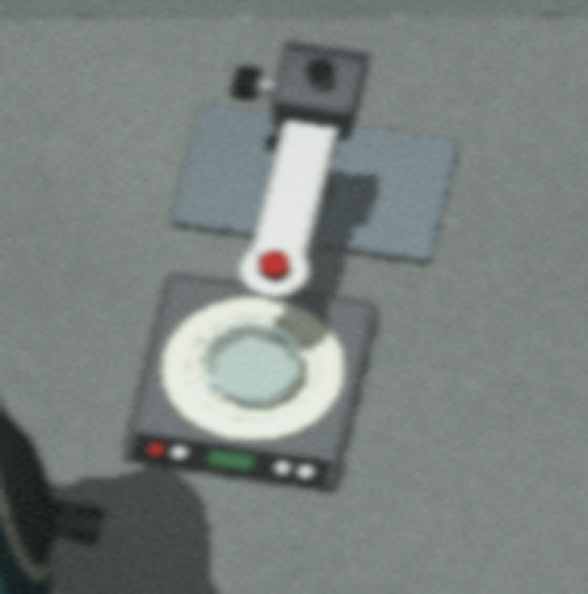

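The full stirrer is now visible, with top corners (128,460), (335,489), (378,303) and (170,274).

```bash
python3 - <<'E'
from m import *
s=load("top"); s["pixels"][:170,:]=0; 
import h
np.savez("last_top.npz",**s)
meas([(128,460),(335,489),(378,303),(170,274)])
E
M="python3 -m pendant"
$M '[[0,0,0,-0.05,0.01,0,0],[0,0,0,-0.1,0.01,0,0],[0,0,0,-0.15,0.01,0,0],[0,0,0,-0.156,0.01,0,0],[0,0,0,-0.156,0.01,0.02,0],[0,0,0,-0.156,0.01,0.07,0],[0,0,0,-0.156,0.01,0.07,0]]'
python3 -c "
from h import *
go(642,103,200,79.6); go(642,103,22,79.6)"
```

```text
yaw -9.9 -9.8 plate [611.1   4.1] ctr [609.7   1. ] in stand: plate [-44.8  12.2] ctr [-45.7   8.9]
time: 11.4
eef_pos: [641.6, 113.6, 304.5]
tcp_rot: [0.091, 0.996, -0.002, -0.004]
contact_force: [-1.4, 0.6, -0.2]
width: -0.1
tool y heading 79.53 shift [-0.0018 -0.0107 -0.0685] turn z -0.07
tool y heading 79.53 shift [-0.0032 -0.0099  0.1095] turn z -0.07
```

```bash
M="python3 -m pendant"
$M '[[0,0,0,0,0,0.05,0],[0,0,0,0,0,0.09,0],[0,0,0,0,0,0.108,0],[0,0,0,0,-0.006,0.108,0],[0,0,0,0,-0.012,0.108,0],[0,0,0,0,-0.016,0.108,0],[0,0,0,0,-0.02,0.108,0]]'
$M '[[0,0,0,0,-0.002,0,0],[0,0,0,0,-0.004,0,0],[0,0,0,0,-0.006,0,0]]'
$M '[[0,0,0,0,-0.002,0,0],[0,0,0,0,-0.004,0,0]]'
$M '[[0,0,0,0,-0.002,0,0],[0,0,0,0,-0.004,0,0],[0,0,0,0,-0.006,0,0]]'
python3 -c "
from h import *
st=arm.get_state(); t=np.radians(-10.4); d=st['eef_pos'][:2]-np.array([653,-16]); print(d[0]*np.cos(t)+d[1]*np.sin(t),-d[0]*np.sin(t)+d[1]*np.cos(t))"
```

```text
time: 12.1
eef_pos: [640.4, 94.2, 204.2]
tcp_rot: [0.091, 0.996, 0.0, 0.001]
contact_force: [-0.5, -0.6, 0.3]
width: -0.1
time: 12.4
eef_pos: [639.0, 89.5, 202.7]
tcp_rot: [0.091, 0.996, 0.001, 0.0]
contact_force: [2.2, 8.5, 3.3]
width: -0.1
time: 12.6
eef_pos: [638.5, 86.4, 202.7]
tcp_rot: [0.09, 0.996, 0.001, 0.001]
contact_force: [1.8, 7.5, 2.4]
width: 0.1
time: 12.9
eef_pos: [637.4, 80.5, 202.7]
tcp_rot: [0.09, 0.996, 0.001, 0.001]
contact_force: [1.7, 8.4, 2.2]
width: 0.3
-32.783555121862626 92.0995530303614
```

```bash
M="python3 -m pendant"
$M '[[0,0,0,0,-0.002,0,0],[0,0,0,0,-0.003,0,0],[0,0,0,0,-0.003,0,0],[0,0,0,0,0.015,0,0],[0,0,0,0,0.035,0,0],[0,0,0,0,0.05,-0.05,0],[0,0,0,0,0.05,-0.1,0],[0,0,0,0,0.05,-0.15,0]]'
$M '[[0,0,0,0.05,0,-0.02,0],[0,0,0,0.1,0,-0.02,0],[0,0,0,0.15,0,-0.02,0],[0,0,0,0.15,0,-0.02,0]]'
python3 - <<'E'
from m import *
s=snap('top'); c=s["pixels"][80:260,230:370,::-1]; cv2.imwrite("pics/crop5.png",cv2.resize(c,None,fx=4.2,fy=3.3,interpolation=cv2.INTER_CUBIC))
E
```

```text
time: 13.7
eef_pos: [645.8, 130.1, 351.6]
tcp_rot: [0.09, 0.996, -0.0, -0.0]
contact_force: [0.5, 0.0, 0.2]
width: 0.0
time: 14.1
eef_pos: [494.0, 157.4, 370.0]
tcp_rot: [0.089, 0.996, 0.0, -0.001]
contact_force: [1.1, 0.5, 0.8]
width: -0.1
```

View pics/crop5.png

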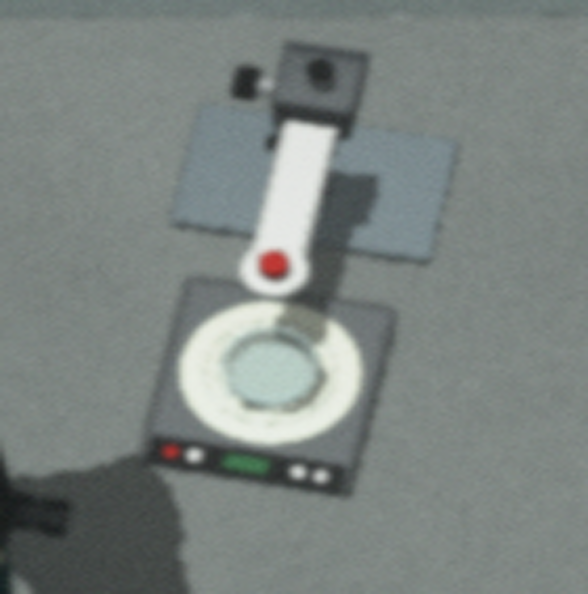

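Stirrer corners are now about (147,461), (350,494), (397,310) and (187,279), and the plate centre is near (271,371).

```bash
python3 - <<'E'
from m import *
s=load("top"); s["pixels"][:168,:]=0; np.savez("last_top.npz",**s)
meas([(147,461),(350,494),(397,310),(187,279)])
f=lambda x,y:(230+x/4.2,80+y/3.3)
t=np.radians(-10.4)
# push start: stand (-165,0)
c,sn=np.cos(t),np.sin(t); x,y=-185,0; X=[653+c*x-sn*y,-16+sn*x+c*y]; print(X)
go(*X,200,79.6); go(*X,12,79.6)
E
```

```text
yaw -11.0 -10.2 plate [608.   -7.9] ctr [605.8 -11.1] in stand: plate [-45.7  -0.1] ctr [-47.3  -3.7]
[np.float64(471.0392778995236), np.float64(17.396041871353596)]
tool y heading 79.77 shift [-0.0003 -0.142  -0.0026] turn z 0.17
tool y heading 79.77 shift [-0.0005 -0.1421  0.1854] turn z 0.17
```

```bash
M="python3 -m pendant"
$M '[[0,0,0.2,0,-0.05,0,100],[0,0,0.2,0,-0.1,0,100],[0,0,0.2,0,-0.142,0,100],[0,0,0.2,0,-0.142,0.05,100],[0,0,0.2,0,-0.142,0.1,100],[0,0,0.2,0,-0.142,0.15,100],[0,0,0.2,0,-0.142,0.182,100],[0,0,0.2,0,-0.142,0.182,100]]'
$M '[[0,0,0,-0.007,0,0,100],[0,0,0,-0.014,0,0,100],[0,0,0,-0.021,0,0,100],[0,0,0,-0.026,0,0,100],[0,0,0,-0.029,0,0,100],[0,0,0,-0.032,0,0,100],[0,0,0,-0.035,0,0,100],[0,0,0,-0.038,0,0,100]]'
$M '[[0,0,0,-0.003,0,0,100],[0,0,0,-0.006,0,0,100],[0,0,0,-0.009,0,0,100],[0,0,0,-0.012,0,0,100],[0,0,0,-0.015,0,0,100],[0,0,0,-0.018,0,0,100],[0,0,0,-0.021,0,0,100],[0,0,0,-0.024,0,0,100]]'
$M '[[0,0,0,-0.003,0,0,100],[0,0,0,-0.005,0,0,100],[0,0,0,-0.007,0,0,100],[0,0,0,-0.009,0,0,100]]'
python3 -c "
from h import *
st=arm.get_state(); t=np.radians(-10.4); d=st['eef_pos'][:2]-np.array([653,-16]); print(d[0]*np.cos(t)+d[1]*np.sin(t),-d[0]*np.sin(t)+d[1]*np.cos(t))"
```

```text
time: 14.95
eef_pos: [472.5, 15.5, 184.7]
tcp_rot: [0.093, 0.996, -0.001, -0.003]
contact_force: [-0.5, -0.3, 1.5]
width: 85.4
time: 15.75
eef_pos: [508.8, 8.5, 187.8]
tcp_rot: [0.093, 0.996, -0.0, -0.002]
contact_force: [-13.4, 1.1, 8.5]
width: 85.3
time: 16.55
eef_pos: [532.7, 4.5, 187.8]
tcp_rot: [0.092, 0.996, 0.0, -0.002]
contact_force: [-12.5, 1.1, 7.6]
width: 85.4
time: 16.95
eef_pos: [541.5, 2.8, 187.8]
tcp_rot: [0.092, 0.996, 0.0, -0.002]
contact_force: [-12.9, 2.5, 8.4]
width: 85.6
-113.0963867553858 -1.6016652353263723
```

```bash
M="python3 -m pendant"
$M '[[0,0,0,-0.002,0,0,100],[0,0,0,-0.004,0,0,100]]'
$M '[[0,0,0,-0.001,0,0,100],[0,0,0,-0.002,0,0,100]]'
$M '[[0,0,0,-0.001,0,0,100],[0,0,0,-0.002,0,0,100]]'
```

```text
time: 17.15
eef_pos: [545.4, 2.1, 187.8]
tcp_rot: [0.092, 0.996, 0.0, -0.002]
contact_force: [-12.2, 2.1, 7.1]
width: 85.3
time: 17.35
eef_pos: [547.4, 1.8, 187.8]
tcp_rot: [0.092, 0.996, 0.0, -0.002]
contact_force: [-12.4, 2.6, 8.6]
width: 85.8
time: 17.55
eef_pos: [549.3, 1.4, 187.8]
tcp_rot: [0.092, 0.996, 0.0, -0.002]
contact_force: [-11.7, 2.9, 8.3]
width: 85.3
```

```bash
M="python3 -m pendant"
$M '[[0,0,0,-0.001,0,0,100],[0,0,0,-0.002,0,0,100]]'
$M '[[0,0,0,-0.001,0,0,100],[0,0,0,-0.002,0,0,100]]'
$M '[[0,0,0,-0.001,0,0,100],[0,0,0,-0.002,0,0,100]]'
python3 - <<'E'
from m import *
s=snap('top'); c=s["pixels"][80:260,230:370,::-1]; cv2.imwrite("pics/crop6.png",cv2.resize(c,None,fx=4.2,fy=3.3,interpolation=cv2.INTER_CUBIC))
E
```

```text
time: 17.75
eef_pos: [551.3, 1.0, 187.8]
tcp_rot: [0.092, 0.996, 0.0, -0.002]
contact_force: [-12.2, 1.9, 7.6]
width: 85.8
time: 17.95
eef_pos: [552.2, 0.8, 187.7]
tcp_rot: [0.092, 0.996, 0.0, -0.004]
contact_force: [-31.2, 5.1, 27.4]
width: 85.2
time: 18.15
eef_pos: [552.9, 0.7, 187.5]
tcp_rot: [0.092, 0.996, 0.001, -0.006]
contact_force: [-44.4, 7.8, 40.6]
width: 85.3
```

The force jumped from 12 to 44 N, so the back edge is against the foot. Backing off to check from above.

```bash
M="python3 -m pendant"
$M '[[0,0,0,0.003,0,0,100],[0,0,0,0.02,0,0,100],[0,0,0,0.05,0,0,100],[0,0,0,0.09,0,0,50],[0,0,0,0.13,0,-0.04,0],[0,0,0,0.13,0,-0.09,0],[0,0,0,0.13,0,-0.14,0],[0,0,0,0.13,0,-0.19,0]]'
$M '[[0,0,0,0,-0.05,-0.05,0],[0,0,0,0,-0.1,-0.1,0],[0,0,0,0,-0.1,-0.14,0],[0,0,0,0,-0.1,-0.14,0]]'
python3 - <<'E'
from m import *
s=snap('top'); c=s["pixels"][80:260,230:370,::-1]; cv2.imwrite("pics/crop7.png",cv2.resize(c,None,fx=4.2,fy=3.3,interpolation=cv2.INTER_CUBIC))
E
```

```text
time: 19.0
eef_pos: [427.9, 23.8, 375.3]
tcp_rot: [0.093, 0.996, -0.0, -0.0]
contact_force: [0.6, 2.5, 1.1]
width: 12.3
time: 19.4
eef_pos: [409.5, -76.7, 516.8]
tcp_rot: [0.094, 0.996, 0.001, 0.002]
contact_force: [-0.0, 0.1, -1.4]
width: -0.3
```

View pics/crop7.png

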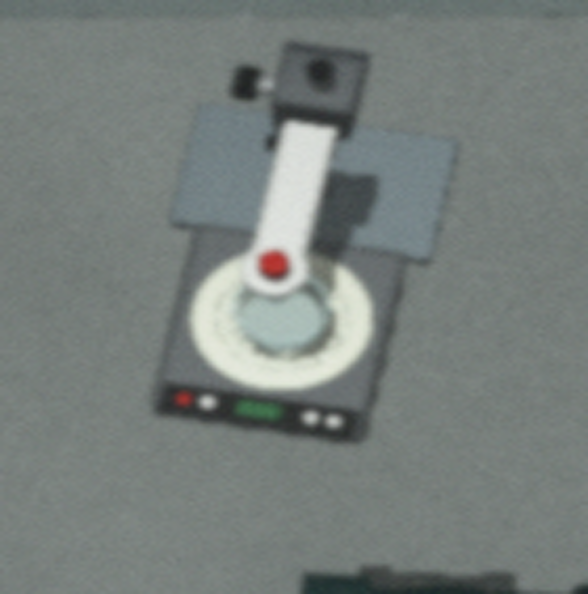

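The stirrer's back edge now runs along the foot. Its corners are (155,413), (362,440), (406,262) and (193,230); the plate spans x 190–375 and y about 245–390.

```bash
python3 - <<'E'
from m import *
s=load("top"); f=lambda x,y:(230+x/4.2,80+y/3.3)
meas([(155,413),(362,440),(406,262),(193,230)])
t=np.radians(-10.4); A=np.array([[np.cos(t),np.sin(t)],[-np.sin(t),np.cos(t)]]); st=lambda p,z:(A@(onz(s,f(*p),z)[:2]-[653,-16])).round(1)
print("plate via x-extent/bottom",st((190,318),50),st((375,318),50),st((282,390),50))
print("foot corners",st((172,225),18),st((430,263),18),st((457,140),18),st((200,103),18))
print("arm: cap",st((273,265),309),"arm edges near block",st((285,123),283),st((338,127),283))
im=s["pixels"]; m=(im.min(2)>200).astype(np.uint8); m[:113]=0; m[151:]=0
ys,xs=np.nonzero(m[:,280:325]); r=cv2.fitLine(np.c_[xs+280,ys][(ys>118)&(ys<148)].astype(np.float32),cv2.DIST_L2,0,.01,.01).ravel(); 
p=[onz(s,r[2:]+k*r[:2],283)[:2] for k in(-12,12)]; d=p[0]-p[1]; print("arm axis pts",[(A@(q-[653,-16])).round(1) for q in p],"world",np.round(p,1))
E
```

```text
yaw -10.1 -9.8 plate [706.7 -20.2] ctr [649.5 -16.8] in stand: plate [53.5  5.5] ctr [-3.3 -1.4]
plate via x-extent/bottom [-9.7 61.1] [ 13.4 -63.3] [-60.  -12.5]
foot corners [75.5 92.6] [ 74.4 -93.2] [189.1 -92.1] [190.3  94.5]
arm: cap [-1.2  2.4] arm edges near block [103.3  15.7] [105.6 -13.3]
arm axis pts [array([39.3,  4.4]), array([95.3,  2.5])] world [[692.5 -18.8]
 [747.1 -30.7]]
```

```bash
python3 -c "
from h import *
go(700,-22.5,345,79.6);go(700,-22.5,290,79.6)"
```

```text
tool y heading 79.2 shift [-0.2747  0.1083  0.0027] turn z -0.4
tool y heading 79.2 shift [-0.2744  0.1082  0.0577] turn z -0.4
```

```bash
M="python3 -m pendant"
$M '[[0,0,-0.4,-0.045,0.018,-0.01,0],[0,0,-0.4,-0.09,0.036,-0.01,0],[0,0,-0.4,-0.135,0.053,-0.01,0],[0,0,-0.4,-0.18,0.071,-0.01,0],[0,0,-0.4,-0.22,0.087,-0.01,0],[0,0,-0.4,-0.255,0.1,-0.01,0],[0,0,-0.4,-0.2745,0.108,-0.01,0],[0,0,-0.4,-0.2745,0.108,-0.01,0]]'
$M '[[0,0,0,0,0,0.005,0],[0,0,0,0,0,0.005,0]]'
python3 -c "
from h import *
go(700,-22.5,290,79.6); snap('wrist','w3'); snap('side','side2')
a=cv2.imread('pics/w3.png');b=cv2.imread('pics/side2.png')[90:300,230:400]; b=cv2.resize(b,None,fx=2,fy=2)
cv2.imwrite('pics/w3s.png',np.hstack([cv2.resize(a,(460,345)),cv2.resize(b,(279,345))]))"
```

```text
time: 20.25
eef_pos: [701.9, -17.6, 521.1]
tcp_rot: [0.088, 0.996, -0.001, -0.001]
contact_force: [0.2, 0.3, -0.2]
width: 0.2
time: 20.45
eef_pos: [699.3, -19.0, 517.7]
tcp_rot: [0.089, 0.996, 0.0, -0.0]
contact_force: [-0.0, -0.3, -0.7]
width: -0.2
tool y heading 79.75 shift [-0.0014 -0.0033  0.0547] turn z 0.15
```

View pics/w3s.png

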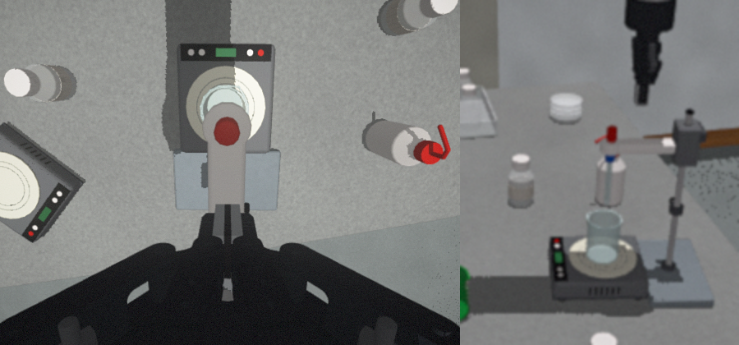

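The wrist view shows the stirrer (178–273) centred on the foot (175–279), and the fingertips (228) over the arm's centre line (226). The side view shows the tips above the arm between cap and clamp. Pressing down.

```bash
M="python3 -m pendant"
$M '[[0,0,0,-0.001,-0.002,0.03,0],[0,0,0,-0.001,-0.002,0.05,0],[0,0,0,-0.001,-0.002,0.057,0],[0,0,0,-0.001,-0.002,0.06,0],[0,0,0,-0.001,-0.002,0.063,0],[0,0,0,-0.001,-0.002,0.066,0]]'
$M '[[0,0,0,0,0,0.006,0],[0,0,0,0,0,0.012,0],[0,0,0,0,0,0.018,0],[0,0,0,0,0,0.024,0],[0,0,0,0,0,0.03,0]]'
$M '[[0,0,0,0,0,0.006,0],[0,0,0,0,0,0.012,0],[0,0,0,0,0,0.018,0],[0,0,0,0,0,0.024,0],[0,0,0,0,0,0.03,0],[0,0,0,0,0,0.036,0],[0,0,0,0,0,0.042,0]]'
```

```text
time: 21.15
eef_pos: [700.6, -20.9, 453.3]
tcp_rot: [0.089, 0.996, 0.0, 0.001]
contact_force: [0.2, -0.4, 4.7]
width: 0.2
time: 21.65
eef_pos: [700.7, -21.0, 423.0]
tcp_rot: [0.089, 0.996, 0.0, 0.001]
contact_force: [-1.5, 0.7, 3.7]
width: -0.3
time: 22.35
eef_pos: [700.7, -21.0, 380.9]
tcp_rot: [0.089, 0.996, 0.0, 0.001]
contact_force: [-0.7, 0.6, 5.9]
width: 0.2
```

```bash
M="python3 -m pendant"
$M '[[0,0,0,0,0,0.004,0],[0,0,0,0,0,0.008,0],[0,0,0,0,0,0.012,0]]'
$M '[[0,0,0,0,0,0.002,0],[0,0,0,0,0,0.004,0]]'
$M '[[0,0,0,0,0,0.001,0],[0,0,0,0,0,0.002,0]]'
```

```text
time: 22.65
eef_pos: [700.7, -21.0, 368.5]
tcp_rot: [0.089, 0.996, -0.0, 0.0]
contact_force: [0.7, -0.0, 4.7]
width: -0.1
time: 22.85
eef_pos: [700.8, -21.1, 366.3]
tcp_rot: [0.089, 0.996, 0.0, 0.001]
contact_force: [-14.7, 2.7, 43.3]
width: 0.2
time: 23.05
eef_pos: [700.7, -21.2, 366.2]
tcp_rot: [0.089, 0.996, 0.001, 0.001]
contact_force: [-23.4, 3.7, 55.2]
width: 0.0
```

The stop is reached: the tips are at 193 mm and the force climbed to 55 N. I'll lift straight up, clear the area and check.

```bash
M="python3 -m pendant"
$M '[[0,0,0,0,0,-0.006,0],[0,0,0,0,0,-0.03,0],[0,0,0,0,0,-0.07,0],[0,0,0,0,0,-0.11,0],[0,0,0,0,0,-0.15,0],[0,0,0,0.05,0,-0.15,0],[0,0,0,0.1,0,-0.15,0],[0,0,0,0.15,0,-0.15,0]]'
$M '[[0,0,0,0.05,0,0,0],[0,0,0,0.1,0,0,0],[0,0,0,0.15,0,0,0],[0,0,0,0.15,0,0,0],[0,0,0,0.15,0,0,0]]'
python3 - <<'E'
from h import *
a=snap('side')["pixels"][120:300,230:400,::-1]; s=snap('top'); b=s["pixels"][80:220,230:370,::-1]
a=cv2.resize(a,(396,420)); b=cv2.resize(b,(400,420),interpolation=cv2.INTER_CUBIC); cv2.imwrite('pics/fin.png',np.hstack([a,b]))
E
```

```text
time: 23.85
eef_pos: [551.1, 6.0, 511.4]
tcp_rot: [0.089, 0.996, -0.0, -0.001]
contact_force: [0.0, -0.5, 1.6]
width: 0.0
time: 24.35
eef_pos: [404.5, 32.3, 512.8]
tcp_rot: [0.088, 0.996, 0.001, 0.001]
contact_force: [0.0, 0.0, 0.0]
width: 0.2
```

View pics/fin.png

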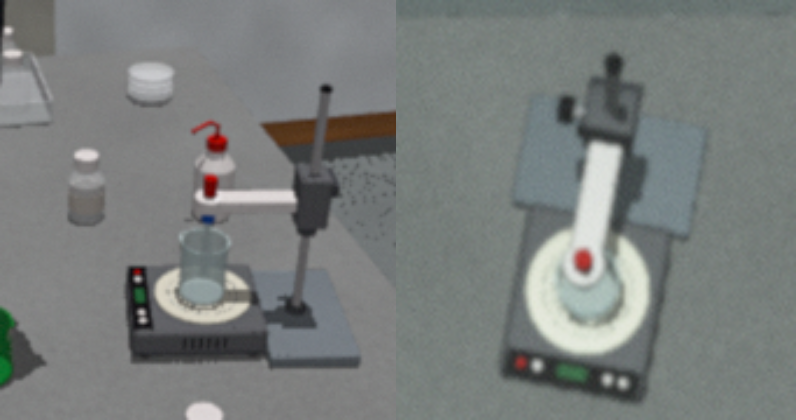

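The side view (left) shows the clamp at (313,200) down on its collar and the electrode in the beaker at (205,245). The top view shows the stirrer square against the foot.

```bash
python3 -c "
from h import *
print(arm.hand_in())"
```

```text
the job is handed in; nothing more can be done
None
```

The pH station is set up and the job is handed in, at about 24 s of robot time; the hand-in reports no verdict.

**What I did**
- I nudged the stirrer from its right side, then pushed it from the front with open fingers.
- That first front push left it about 10 mm too far left, so I backed off and corrected it with a nudge from the left side.
- I pushed it home until the force rose from 12 N to 44 N against the foot.
- I then pressed the electrode arm down with closed fingertips until it met the stop, with the tips at 193 mm and the force at 55 N.

**Last checks**
- **Stirrer position:** before the press, the top camera put it about 3 mm short of the foot and 1.4 mm to the side, within 0.5° of straight. The calibration is only good to about 2 mm, so the firm contact with the foot is the better evidence for the 3 mm.
- **Electrode and beaker:** the final side and top views show the arm on its collar, the electrode inside the upright beaker and the stirrer against the foot. I judged this by eye and did not re-measure after pressing.
- **Bottles:** I did not measure the bottles again, but nothing came near them and they look unmoved where visible.
- **One failed check:** my automatic plate-centre reading failed once the arm was over the plate, because it picked up the arm instead. I used the stirrer's corners for the final position.

I viewed 12 pictures, two over the budget of 10.

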